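# Select third speed on the stage feed box

### The arm

A 6-joint arm with a two-finger parallel gripper is mounted at the origin on the work surface. World frame = base frame: x ahead of the robot, y to its left, z up, the work surface at z = 0. Lengths are in m, angles in rad, forces in N, time in s.
With the tool pointing down it reaches from about 0.375 to 0.9 m from the base axis. Payload 3.1 kg.
Tool frame: the origin (TCP) lies on the centre line of the jaws, within the pads' length; the fingertips stand tip_extent ahead of it and the grasp point (between the pads) is the TCP (tip_extent is the distance from the TCP to the fingertips, in m); z points along the fingers, y is the line along which they close (so a half turn about z gives the same grasp; the last joint's range is limited). The gripper opens to 87 mm and grips with 3 to 60 N. Pads are 19 mm wide; open, the fingers measure 117 mm over their backs; the gripper's body (75 mm by 190 mm) begins 51 mm behind the grasp point.
Start: joints at [1.05, 0.527, 1.433, -0, 1.181, -0.178], TCP at [0.21, 0.589, 0.208] pointing down, gripper open.
Joint ranges: [-3.08, 3.08], [-0.75, 2.2], [0.22, 2.44], [-1.43, 4.57], [0, 2.65], [-2.85, 2.85]. Speed limits (rad/s): [2.79, 2.79, 3.14, 3.14, 3.14, 3.14].

### API

Orientations are given as a unit quaternion [w, x, y, z].
In Python, from bench import * gives the robot as it stands. The module is installed in compiled form; this text tells all that it offers.
- The arm moves only by the tool carry_out, never from a script. Its argument "plan" is a list of rows, each a list of 7 numbers: the finger opening in mm, from 0 to 87, then the shift along the tool's x, y, z scaled (see below), then the turn, a rotation vector about the tool's x, y, z scaled (see below). A call has 1 to 12 rows; each row is the pose to reach, as a shift and turn from the pose commanded when the call began, along the tool's axes at that moment; what a row does not reach only later rows make up. The controller multiplies each number of a shift by 0.25 m and each number of a turn by pi/2 rad. A row lasts 1/8 s, in which the tool goes at most 62.5 mm and 10.7 degrees, less where a joint would pass 70% of its speed; a pose out of reach is approached as far as the arm can. A call with a number of a shift or a turn outside -1 to 1 is refused whole. A call with a gripper value outside its range is refused whole. The fingers move at their own pace and stop on an object; "squeeze" is the grip in N (left out, the last holds). Time passes only in rows, so rows that repeat a pose let the fingers close. It gives the time, the measured TCP pose, the force, the opening and the grip force at its end, in the units of the state.
- get_state(): the state, without advancing time (a new reading comes with each control period).
- grab_frame(name): name is "scene" or "top" or "wrist"; returns a dict with "pixels" (400x640x3 uint8, red, green, blue), "range_z" (400x640 float32, m along the optical axis (not along the pixel's ray), 0 where there is no reading), "intrinsics" (3x3 intrinsics, pixels), "origin" and "attitude" of the camera in the world. Camera axes: x right, y up, looking along -z (the intrinsics and any distortion apply to the point x, -y, -z); pixel columns grow to the right and rows downward; lengths in m; the calibration is good to about 2 mm. A picture is of the moment at which its call begins.
- close_job(): hands the job in; it is judged then, once.
The state is a dict: "time": time; "qpos": joint angles; "qd": joint speeds; "joint_torque": joint torques, N m; "tcp_pos": TCP position; "ee_rot": TCP orientation; "wrist_force": force on the tool from outside, world axes, zero at the start; "ft_torque": the same for the moment, N m; "width": finger opening in m; "grip_force": force on a finger pad.
Only numpy, scipy, OpenCV 4.12 (cv2) and the standard library are available. Lean on these libraries where they do the work, as an engineer would, in place of code of your own. Each camera call takes 0.05 s, during which the arm holds its last target. There are 200 camera calls.

### The job

Put the feed box's red-knobbed gear lever into third, the far right slot as seen from the robot (three green dots): push it with the fingertips or the outside of the fingers to the middle channel of the H gate, across to the right, then forward, away from the robot, fully home, and take the hand off. Only push the lever, never pinch or grip it, do not let it run into fourth (the near right slot) on the way, and leave the gauges and other loose things where they stand.

Things in the scene. Friction and masses are not known exactly. Their poses are not given: they have to be found in the camera images.
- selector: white feed box fixed to the table, 200 mm (x) x 170 mm (y) x 130 mm high. Origin: centre of its underside, on the table. Its x axis points forward (away from the robot at yaw 0), y to the left. Along its right side a black ledge 40 mm high, 200 mm long, reaches 185 mm right of the origin.
- gate (a point): centre of the H opening in the 10 mm steel plate on top, 130 mm above the box's origin. The plate blocks the 12 mm lever stick outside the opening: two slots along x, centred 17.5 mm left and right, 18 mm wide, reaching 36 mm forward and back, joined at the centre by a 20 mm channel across. Dots number the slots: first far left, second near left, third far right (green), fourth near right.
- slot3 (a point): where the axis of the stick passes the plate when the lever is home in third, 130 mm above the table
- knob (a point): centre of the lever's red plastic knob, upright, round, 41 mm across, 50 mm high. It stands 190 mm above the lever's pivot, which lies on the box's vertical axis 30 mm above the table. Below it is only the bare 12 mm stick with an 18 mm collar. z runs up along the stick.
- across (a joint): sideways lean of the lever, rad: 0 upright, positive to the box's right, limits -0.2 to 0.2. In first and second about -0.18, in third and fourth about 0.18, with 0.03 of play. The lever always starts on the left. 0.1 rad moves the knob 19 mm. No spring: it stays where left; about 2 N at the knob moves it.
- forward (a joint): forward lean of the lever, rad: 0 in the middle channel, positive forward, limits -0.26 (home in second or fourth) to 0.26 (home in first or third). It can cross only within about 0.04 of 0. It may start anywhere between first and second. No spring: it stays where left; about 2 N at the knob moves it.
- knob_front: the knob and stick's side that faces the robot (box -x); its origin lies at the pivot. The four sides are named so that pinching can be noticed: opposite sides pressed at once
- knob_back: the knob and stick's far side (box +x); origin at the pivot
- knob_left: the knob and stick's left side (box +y); origin at the pivot
- knob_right: the knob and stick's right side (box -y); origin at the pivot
- ring_gauge: loose steel ring, 52 mm across, 18 mm high, on the ledge of the box; origin under its centre
- plug_gauge: loose upright brass plug gauge, 28 mm across, 75 mm high, on the ledge; origin under its centre
- lens_barrel: loose black lens barrel, 48 mm across, 70 mm high, on the table left of the box; origin under its centre
- gauge_block: loose steel block 35 x 12 x 30 mm; origin under its centre
- vee_block: loose dark steel V-block 50 x 40 x 36 mm; origin under its centre
- wipe_jar: loose white jar with a blue cap, 60 mm across, 85 mm high; origin under its centre
- screwdriver: loose screwdriver lying on the table, handle to its -x

How it is judged:
By the outcome, as a careful person would: the job done as asked, in the order asked, and still so for the second after the job is handed in, with the robot touching nothing.
It also fails if it takes over 54 s, if anything falls off the work surface, if the arm or the gripper's body presses on something with over 40 N, if the wrist force passes 120 N, or if a joint passes its speed limit or range.

## Working session

There is one attempt and no reset: what is moved stays moved. The work goes in short steps, Python scripts to look and compute and a tool call to move; the robot and the scene stay as the last step left them, time stands still between calls to the robot, and variables do not carry over. Pictures are saved under pics/ and viewed, at most 10 in all, crops included, and the job is handed in when it is done.

Besides the shell and the picture viewer there is one more tool, called after "Call:" as name(argument=value, ...), one argument or row to a line, values as JSON. carry_out: Moves the arm, as the interface text tells. Its arguments: {"type":"object","properties":{"plan":{"type":"array","items":{"type":"array","items":{"type":"number"}}},"squeeze":{"type":"number"}},"required":["plan"]}

```bash
mkdir -p pics; cat > h.py <<'E'
from bench import *
import numpy as np, cv2
from scipy.spatial.transform import Rotation as R
def rot(a):
    a=np.array(a,float)
    return a if a.shape==(3,3) else R.from_quat(np.r_[a[1:],a[0]]).as_matrix()
def cloud(f):
    z=f["range_z"];K=np.array(f["intrinsics"])
    v,u=np.mgrid[:z.shape[0],:z.shape[1]]
    p=np.stack([(u-K[0,2])/K[0,0]*z,-(v-K[1,2])/K[1,1]*z,-z],-1)
    w=p@rot(f["attitude"]).T+np.array(f["origin"]); w[z==0]=np.nan
    return w
E
python3 - <<'E'
from h import *
s=get_state(); print({k:np.round(v,3) for k,v in s.items()})
for n in("scene","top"):
    f=grab_frame(n); cv2.imwrite(f"pics/{n}0.png",f["pixels"][...,::-1]); w=cloud(f); np.save(n+".npy",w)
    h=cv2.cvtColor(f["pixels"],cv2.COLOR_RGB2HSV)
    m=((h[...,0]<6)|(h[...,0]>174))&(h[...,1]>150)&(h[...,2]>60)
    p=w[m]; v,u=np.nonzero(m); print(n,m.sum(),np.median(u),np.median(v),np.nanmin(p,0),np.nanmax(p,0),np.nanmedian(p,0),f["origin"])
try: print(tip_extent)
except Exception as e: print(e)
E
```

```text
{'time': np.float64(0.0), 'qpos': array([ 1.05 ,  0.528,  1.434, -0.   ,  1.181, -0.179]), 'qd': array([-0.002, -0.001, -0.   , -0.001,  0.   , -0.001]), 'joint_torque': array([ 1.0000e-03, -4.4004e+01, -1.7659e+01,  6.3000e-02,  5.8000e-02,
       -0.0000e+00]), 'tcp_pos': array([0.21 , 0.588, 0.207]), 'ee_rot': array([-0.   ,  0.171,  0.985, -0.001]), 'wrist_force': array([0.016, 0.058, 0.715]), 'ft_torque': array([ 0.025, -0.044, -0.026]), 'grip_force': np.float64(0.0), 'width': np.float64(0.087)}
scene 375 358.0 186.0 [ 0.36725776 -0.43657125 -0.00395288] [0.58755831 0.15123307 0.24222105] [0.57186587 0.12682637 0.21813312] [1.33737119 0.39934598 1.04731221]
top 394 275.5 203.0 [ 0.36084989 -0.44459179  0.00527012] [0.58519719 0.14606777 0.24479921] [0.54471597 0.109549   0.21338744] [0.33632692 0.00935727 1.43284181]
0.019
```

View pics/scene0.png

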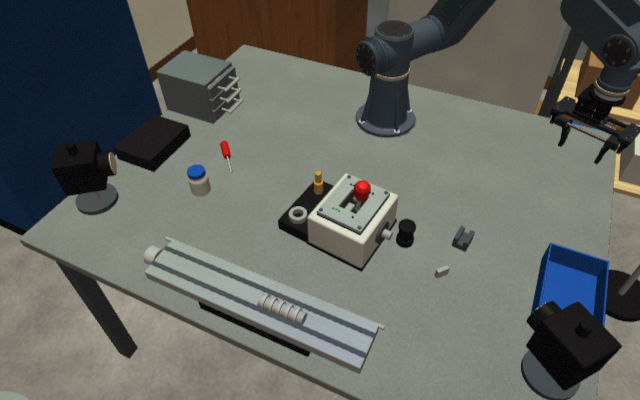

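View pics/top0.png

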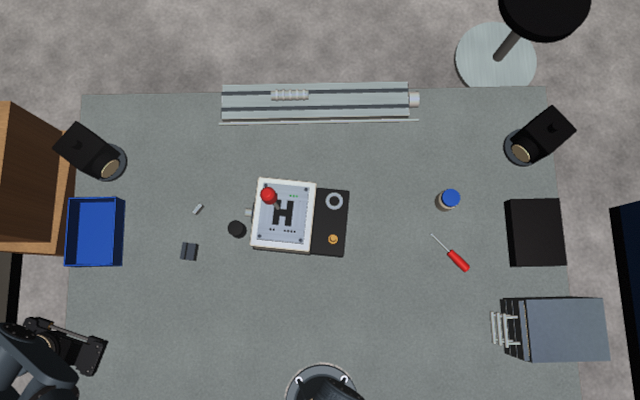

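```bash
python3 - <<'E'
from h import *
for n in("scene","top"):
    w=np.load(n+".npy").reshape(-1,3)
    m=(w[:,2]>.122)&(w[:,2]<.145)&(w[:,0]>.35)&(w[:,0]<.8)&(np.abs(w[:,1])<.3)
    p=w[m]; print(n,m.sum(),p.min(0),p.max(0),np.median(p,0),cv2.minAreaRect(p[:,:2].astype(np.float32)*1000))
    k=w[(w[:,2]>.2)&(w[:,0]>.5)&(w[:,0]<.65)&(w[:,1]<.2)&(w[:,1]>0)]
    print(k.min(0),k.max(0),k.mean(0),len(k))
    print('top', k[k[:,2]>.235].mean(0))
E
```

```text
scene 1867 [0.44389692 0.02603125 0.12204328] [0.62041793 0.17413971 0.14448355] [0.55293675 0.10145869 0.12880206] ((532.767822265625, 99.10246276855469), (132.46389770507812, 164.3596954345703), 82.80192565917969)
[0.55204669 0.10975501 0.20080027] [0.58755831 0.15180057 0.24222105] [0.57474972 0.13367479 0.22640656] 275
top [0.56722811 0.13197202 0.23812411]
top 2131 [0.44536231 0.02216483 0.12203597] [0.61892948 0.1690337  0.14223893] [0.5200943  0.09029733 0.12959658] ((532.7671508789062, 102.47134399414062), (142.8306121826172, 160.9078826904297), 83.03176879882812)
[0.5430075  0.1064011  0.20273908] [0.58519719 0.1466919  0.24479921] [0.56176245 0.12556    0.23090655] 234
top [0.5644907  0.12809282 0.23849641]
```

The scene view shows the box with the knob at (362,187). The top view shows the knob at (268,196), far left on the gate, with the gate centre near (284,212). The box is yawed about -7°, and the gauges stand on the right ledge. The lever is partly in first.

```bash
cat >> h.py <<'E'
def go(targets, yawy=None):
    """print plan numbers for world targets from measured pose; yawy: world angle(deg) of tool y, tool down"""
    s=get_state(); A=rot(s["ee_rot"]); t=np.array(s["tcp_pos"])
    r=np.zeros(3)
    if yawy is not None:
        a=np.radians(yawy); y=np.array([np.cos(a),np.sin(a),0]); z=np.array([0,0,-1.]); B=np.stack([np.cross(y,z),y,z],1)
        r=R.from_matrix(A.T@B).as_rotvec()/(np.pi/2)
    for p in targets: print(np.round((A.T@(np.array(p)-t))/.25,3), np.round(r,3))
E
python3 -c "
from h import *
go([(.21,.589,.42),(.32,.35,.42),(.43,.10,.42)],83)"
```

```text
[ 0.     0.002 -0.851] [-0.001 -0.    -0.14 ]
[-0.735 -0.75  -0.849] [-0.001 -0.    -0.14 ]
[-1.486 -1.544 -0.848] [-0.001 -0.    -0.14 ]
```

Call:
carry_out(
  plan=[
    [0, 0, 0, -0.4, 0, 0, -0.05],
    [0, 0, 0, -0.85, 0, 0, -0.1],
    [0, -0.2, -0.2, -0.85, 0, 0, -0.14],
    [0, -0.4, -0.4, -0.85, 0, 0, -0.14],
    [0, -0.6, -0.6, -0.85, 0, 0, -0.14],
    [0, -0.75, -0.75, -0.85, 0, 0, -0.14],
    [0, -0.75, -0.75, -0.85, 0, 0, -0.14],
    [0, -0.75, -0.75, -0.85, 0, 0, -0.14],
  ],
)

```text
time: 1.1
tcp_pos: [0.3245, 0.3468, 0.4209]
ee_rot: [0.0, 0.064, 0.998, -0.0]
wrist_force: [-0.1, 0.4, -0.4]
width: 0.0149
grip_force: 0.0
```

```bash
python3 -c "
from h import *
go([(.40,.11,.42)],83);print(get_state()['tcp_pos'])"
```

```text
[-0.42  -0.901  0.004] [-0.     0.    -0.004]
[0.32449431 0.34682826 0.42086206]
```

Call:
carry_out(
  plan=[
    [0, -0.1, -0.2, 0, 0, 0, 0],
    [0, -0.2, -0.4, 0, 0, 0, 0],
    [0, -0.3, -0.6, 0, 0, 0, 0],
    [0, -0.4, -0.8, 0, 0, 0, 0],
    [0, -0.42, -0.9, 0, 0, 0, 0],
    [0, -0.42, -0.9, 0, 0, 0, 0],
  ],
)

```text
time: 1.85
tcp_pos: [0.4004, 0.1125, 0.4203]
ee_rot: [-0.001, 0.063, 0.998, 0.0]
wrist_force: [-0.9, 0.3, 0.1]
width: 0.0004
grip_force: 0.0
```

```bash
python3 - <<'E'
from h import *
print(get_state()['tcp_pos'])
f=grab_frame("wrist"); cv2.imwrite("pics/w1.png",f["pixels"][...,::-1]); w=cloud(f); np.save("w1.npy",w); np.save("w1p.npy",f["pixels"])
print(f["origin"])
p=w.reshape(-1,3)
for lo,hi in((.11,.125),(.125,.136),(.235,.25),(.2,.25)):
    q=p[(p[:,2]>lo)&(p[:,2]<hi)&(p[:,0]>.4)&(p[:,0]<.7)&(p[:,1]>-.05)&(p[:,1]<.25)]
    print(lo,len(q), q.min(0) if len(q) else '',q.max(0) if len(q) else '', cv2.minAreaRect(q[:,:2].astype(np.float32)*1000) if len(q) else '')
E
```

```text
[0.40042914 0.1124968  0.42029886]
[0.31760723 0.12222414 0.59639393]
0.11 3120 [ 0.42354016 -0.04969801  0.11001247] [0.57505731 0.1909005  0.12488966] ((494.2748107910156, 66.25701141357422), (238.43643188476562, 133.9436492919922), 82.96682739257812)
0.125 3967 [0.44416926 0.03052002 0.1251455 ] [0.56418494 0.17102801 0.13443855] ((504.2658996582031, 100.3295669555664), (130.11659240722656, 105.88639831542969), 82.82490539550781)
0.235 0   
0.2 0
```

View pics/w1.png

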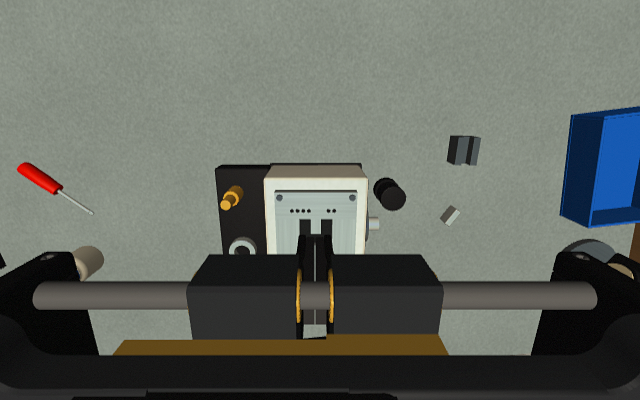

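The wrist camera sits on the far side and looks back. The box's near half shows at (265-365, 165-255), and the gripper hides the knob. I'll move past the lever and look again.

Call:
carry_out(
  plan=[
    [0, -0.2, 0, 0, 0, 0, 0],
    [0, -0.4, 0, 0, 0, 0, 0],
    [0, -0.6, 0, 0, 0, 0, 0],
    [0, -0.8, 0, 0, 0, 0, 0],
    [0, -1.0, 0, 0, 0, 0, 0],
    [0, -1.0, 0, 0, 0, 0, 0],
    [0, -1.0, 0, 0, 0, 0, 0],
  ],
)

```text
time: 2.78
tcp_pos: [0.6475, 0.0843, 0.42]
ee_rot: [-0.001, 0.06, 0.998, 0.0]
wrist_force: [-0.0, -0.2, -0.4]
width: 0.0003
grip_force: 0.0
```

```bash
python3 - <<'E'
from h import *
f=grab_frame("wrist"); cv2.imwrite("pics/w2.png",f["pixels"][...,::-1]); w=cloud(f); np.save("w2.npy",w); np.save("w2p.npy",f["pixels"])
p=w.reshape(-1,3)
for lo,hi in((.122,.136),(.2,.25),(.236,.25)):
    q=p[(p[:,2]>lo)&(p[:,2]<hi)&(p[:,0]>.4)&(p[:,0]<.64)&(p[:,1]>-.05)&(p[:,1]<.25)]
    print(lo,len(q), q.min(0) if len(q) else '',q.max(0) if len(q) else '', q.mean(0), cv2.minAreaRect(q[:,:2].astype(np.float32)*1000) if len(q) else '')
E
```

```text
0.122 8983 [0.44469696 0.02325728 0.12201918] [0.6187555  0.17089096 0.13569815] [0.52211853 0.09321278 0.12971283] ((531.484619140625, 96.73696899414062), (130.272705078125, 160.48899841308594), 82.89785766601562)
0.2 1181 [0.542403   0.10635928 0.20316047] [0.58572836 0.14870289 0.24196087] [0.56429445 0.12673146 0.23316478] ((564.3096313476562, 127.7014389038086), (44.31577682495117, 39.79921340942383), 48.309600830078125)
0.236 567 [0.54919707 0.11304477 0.23600985] [0.58037606 0.14304558 0.24196087] [0.5651682  0.12832638 0.23837164] ((565.6737670898438, 128.749267578125), (29.570369720458984, 30.002593994140625), 64.75605773925781)
```

View pics/w2.png

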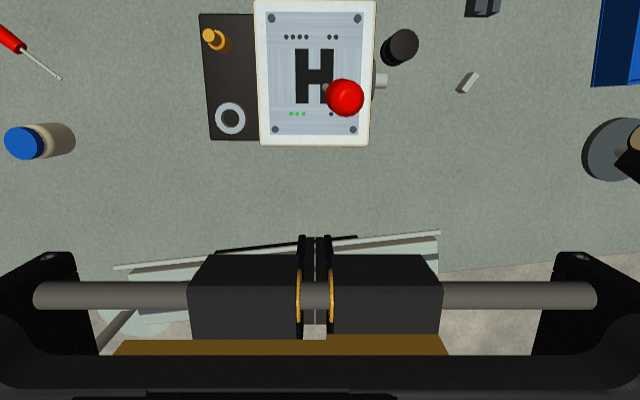

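The picture shows the H gate at about (296-333, 48-104), the crossbar near (314,76) and the knob at (344,97). I'll convert these to positions.

```bash
cat >> h.py <<'E'
YAW=np.radians(-7.1)
BX=np.array([np.cos(YAW),np.sin(YAW)]);BY=np.array([-np.sin(YAW),np.cos(YAW)])
E
python3 - <<'E'
from h import *
w=np.load("w2.npy");px=np.load("w2p.npy").astype(int)
pw=w.reshape(-1,3); m=(np.abs(pw[:,2]-.13)<.003)
# homography pixel->world on plate
v,u=np.nonzero((np.abs(w[...,2]-.13)<.003)&(w[...,1]>.02)&(w[...,1]<.18)&(w[...,0]<.63))
H,_=cv2.findHomography(np.c_[u,v].astype(np.float32),w[v,u,:2].astype(np.float32))
T=lambda uv: cv2.perspectiveTransform(np.array([uv],np.float32),H)[0]
d=(px.max(-1)<45); d[:, :280]=0; d[:,350:]=0; d[:40]=0; d[115:]=0
vv,uu=np.nonzero(d); q=T(np.c_[uu,vv]); g=np.c_[q@BX,q@BY]
print("H box",g.min(0),g.max(0),np.percentile(g,[2,98],0))
c=np.array([.5315,.0967]);print("plate c",c@BX,c@BY)
k=np.array([.5653,.1285]);print("knob rel plate",(k-c)@BX,(k-c)@BY)
E
```

```text
H box [0.48028175 0.13580514] [0.56576182 0.18800886] [[0.48169691 0.13666495]
 [0.5480138  0.18649509]]
plate c 0.5154721621853315 0.1616526832810986
knob rel plate 0.0296102925401819 0.03573388553858721
```

```bash
cat >> h.py <<'E'
C=np.array([.5315,.0967])
def gb(t,yaw=82.9): go([np.r_[C+x*BX+y*BY,z] for x,y,z in t],yaw)
def pose():
    s=get_state();d=np.array(s["tcp_pos"][:2])-C;print("box",np.round([d@BX,d@BY,s["tcp_pos"][2]],4),np.round(s["wrist_force"],1))
E
python3 -c "
from h import *
pose();gb([(.095,.033,.42),(.095,.033,.222)])"
```

```text
box [0.1164 0.0017 0.4208] [-0.7  0.1  1.6]
[0.085 0.125 0.003] [ 0.    -0.001  0.002]
[0.084 0.125 0.795] [ 0.    -0.001  0.002]
```

Call:
carry_out(
  plan=[
    [0, 0.08, 0.12, 0.1, 0, 0, 0],
    [0, 0.08, 0.12, 0.3, 0, 0, 0],
    [0, 0.08, 0.12, 0.5, 0, 0, 0],
    [0, 0.08, 0.12, 0.7, 0, 0, 0],
    [0, 0.08, 0.12, 0.8, 0, 0, 0],
    [0, 0.08, 0.12, 0.8, 0, 0, 0],
  ],
)

```text
time: 3.58
tcp_pos: [0.6296, 0.1152, 0.2197]
ee_rot: [-0.002, 0.061, 0.998, -0.0]
wrist_force: [0.1, -0.5, 1.0]
width: 0.0005
grip_force: 0.0
```

```bash
python3 -c "
from h import *
pose();gb([(.06,.033,.222),(.03,.033,.222),(.08,.033,.222),(.08,.1,.222),(0,.1,.222)])"
```

```text
box [0.095  0.0305 0.2197] [ 0.1 -0.5  1. ]
[ 0.14   0.01  -0.009] [-0.    -0.003  0.001]
[ 0.26   0.01  -0.008] [-0.    -0.003  0.001]
[ 0.06   0.01  -0.009] [-0.    -0.003  0.001]
[ 0.06   0.278 -0.009] [-0.    -0.003  0.001]
[ 0.38   0.279 -0.008] [-0.    -0.003  0.001]
```

Call:
carry_out(
  plan=[
    [0, 0.1, 0.01, 0, 0, 0, 0],
    [0, 0.13, 0.01, 0, 0, 0, 0],
    [0, 0.15, 0.01, 0, 0, 0, 0],
    [0, 0.17, 0.01, 0, 0, 0, 0],
    [0, 0.19, 0.01, 0, 0, 0, 0],
    [0, 0.21, 0.01, 0, 0, 0, 0],
    [0, 0.23, 0.01, 0, 0, 0, 0],
    [0, 0.245, 0.01, 0, 0, 0, 0],
    [0, 0.255, 0.01, 0, 0, 0, 0],
    [0, 0.26, 0.01, 0, 0, 0, 0],
    [0, 0.26, 0.01, 0, 0, 0, 0],
    [0, 0.26, 0.01, 0, 0, 0, 0],
  ],
)

```text
time: 5.08
tcp_pos: [0.5708, 0.1252, 0.2232]
ee_rot: [0.004, 0.062, 0.998, 0.001]
wrist_force: [3.7, -0.1, 8.7]
width: 0.0003
grip_force: 4.5
```

```bash
cat >> h.py <<'E'
def knob(cams=("scene","top")):
    for n in cams:
        f=grab_frame(n); w=cloud(f); h=cv2.cvtColor(f["pixels"],cv2.COLOR_RGB2HSV)
        m=((h[...,0]<6)|(h[...,0]>174))&(h[...,1]>150)&(h[...,2]>60)
        p=w[m]; p=p[(p[:,2]>.18)&(np.hypot(p[:,0]-C[0],p[:,1]-C[1])<.1)]
        d=p[:,:2]-C; b=np.c_[d@BX,d@BY]; t=p[:,2]>np.nanmax(p[:,2])-.006
        print(n,len(p),"range",b.min(0).round(4),b.max(0).round(4),"top mean",b[t].mean(0).round(4),p[:,2].max().round(4))
    return f
E
python3 -c "
from h import *
pose();knob();f=grab_frame('scene');cv2.imwrite('pics/s2.png',cv2.resize(f['pixels'][130:280,270:470,::-1],None,fx=4,fy=4))"
```

```text
box [0.0354 0.0332 0.2232] [ 3.7 -0.1  8.7]
scene 193 range [0.0017 0.0229] [0.035  0.0591] top mean [0.0288 0.0442] 0.2601
top 58 range [-0.0032  0.0191] [0.0144 0.0528] top mean [-0.0027  0.0259] 0.326
```

View pics/s2.png

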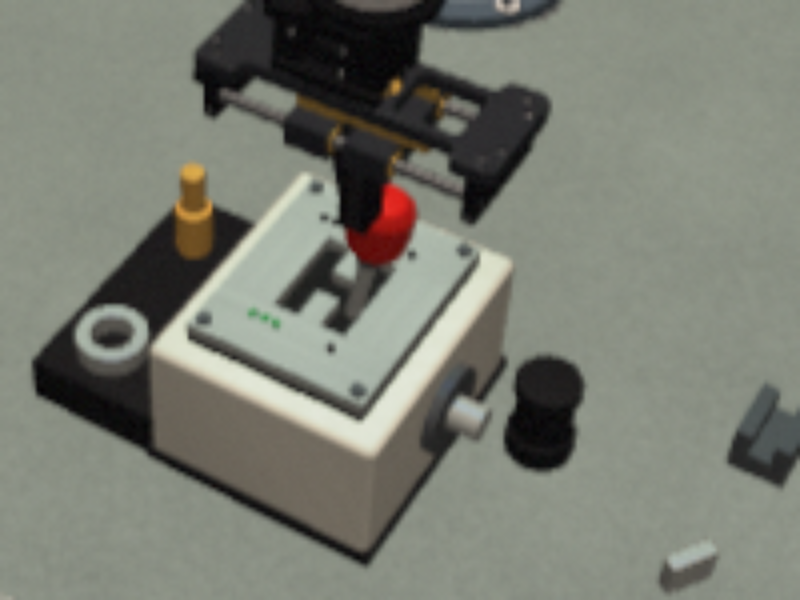

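The view shows the finger on the far side of the knob, with the stick now near mid-slot. I'll back off and measure.

Call:
carry_out(
  plan=[
    [0, -0.06, 0, 0, 0, 0, 0],
    [0, -0.16, 0, 0, 0, 0, 0],
    [0, -0.2, 0, 0, 0, 0, 0],
    [0, -0.2, 0, 0, 0, 0, 0],
  ],
)

```text
time: 5.72
tcp_pos: [0.6171, 0.1185, 0.2197]
ee_rot: [-0.001, 0.062, 0.998, -0.0]
wrist_force: [0.6, 0.2, 0.3]
width: 0.0003
grip_force: 0.0
```

```bash
python3 -c "
from h import *
pose();knob();f=grab_frame('scene');cv2.imwrite('pics/s3.png',cv2.resize(f['pixels'][130:280,270:470,::-1],None,fx=4,fy=4))"
```

```text
box [0.0822 0.0323 0.2197] [0.6 0.2 0.3]
scene 107 range [0.0157 0.0242] [0.0351 0.0582] top mean [0.0243 0.0453] 0.2423Traceback (most recent call last):
  File "<string>", line 3, in <module>
    pose();knob();f=grab_frame('scene');cv2.imwrite('pics/s3.png',cv2.resize(f['pixels'][130:280,270:470,::-1],None,fx=4,fy=4))
           ~~~~^^
  File "h.py", line 32, in knob
    d=p[:,:2]-C; b=np.c_[d@BX,d@BY]; t=p[:,2]>np.nanmax(p[:,2])-.006
                                              ~~~~~~~~~^^^^^^^^
    res = np.fmax.reduce(a, axis=axis, out=out, **kwargs)
ValueError: zero-size array to reduction operation fmax which has no identity
```

```bash
python3 -c "
from h import *
f=knob(('wrist',));cv2.imwrite('pics/w3.png',f['pixels'][...,::-1])"
```

```text
wrist 4736 range [-0.0081  0.0137] [0.0321 0.0568] top mean [0.0124 0.0366] 0.2437
```

View pics/w3.png

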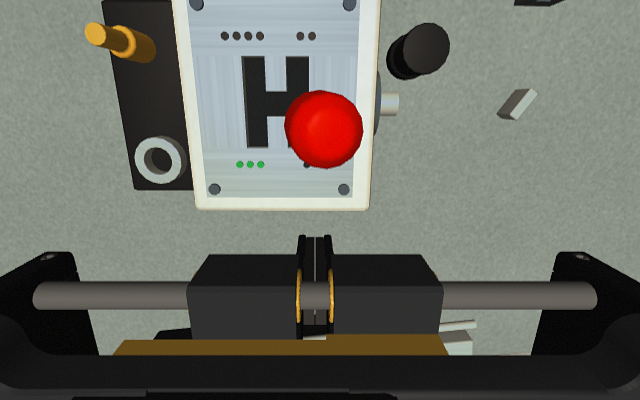

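The wrist view shows the knob at (324,129). Its centre is about 12 mm forward of the gate centre, so it needs about 11 mm more toward the robot. I'll lower the tips slightly and push again.

```bash
python3 -c "
from h import *
gb([(.08,.034,.214),(.04,.034,.214),(.03,.034,.214),(.024,.034,.214),(.02,.034,.214)])"
```

```text
[0.006 0.006 0.025] [-0.    -0.001  0.001]
[0.166 0.006 0.025] [-0.    -0.001  0.001]
[0.206 0.006 0.026] [-0.    -0.001  0.001]
[0.23  0.006 0.026] [-0.    -0.001  0.001]
[0.246 0.006 0.026] [-0.    -0.001  0.001]
```

Call:
carry_out(
  plan=[
    [0, 0.05, 0.005, 0.025, 0, 0, 0],
    [0, 0.1, 0.005, 0.025, 0, 0, 0],
    [0, 0.14, 0.005, 0.025, 0, 0, 0],
    [0, 0.165, 0.005, 0.025, 0, 0, 0],
    [0, 0.18, 0.005, 0.025, 0, 0, 0],
    [0, 0.19, 0.005, 0.025, 0, 0, 0],
    [0, 0.2, 0.005, 0.025, 0, 0, 0],
    [0, 0.2, 0.005, 0.025, 0, 0, 0],
  ],
)

```text
time: 6.88
tcp_pos: [0.5683, 0.1261, 0.2146]
ee_rot: [0.0, 0.061, 0.998, 0.0]
wrist_force: [2.3, 0.3, 2.5]
width: 0.0002
grip_force: 1.1
```

```bash
python3 -c "
from h import *
pose();f=knob(('wrist',));gb([(.025,.034,.214),(.02,.034,.214)])"
```

```text
box [0.0329 0.0338 0.2146] [2.3 0.3 2.5]
wrist 4565 range [-0.0179  0.0139] [0.0214 0.0567] top mean [0.0017 0.0366] 0.2443
[0.032 0.001 0.002] [0.    0.    0.001]
[0.052 0.001 0.002] [0.    0.    0.001]
```

Call:
carry_out(
  plan=[
    [0, -0.02, 0, 0, 0, 0, 0],
    [0, -0.06, 0, 0, 0, 0, 0],
    [0, -0.16, 0, 0, 0, 0, 0],
    [0, -0.16, 0, 0, 0, 0, 0],
  ],
)

```text
time: 7.42
tcp_pos: [0.6092, 0.1207, 0.2139]
ee_rot: [-0.0, 0.062, 0.998, -0.0]
wrist_force: [-0.2, -0.5, -0.8]
width: 0.0006
grip_force: 0.0
```

```bash
python3 -c "
from h import *
pose();f=knob(('wrist',));gb([(.07,.036,.214),(.07,.11,.214),(.0015,.11,.214),(.0015,.08,.214)])"
```

```text
box [0.0741 0.0334 0.2139] [-0.2 -0.5 -0.8]
wrist 5100 range [-0.0173  0.0137] [0.0213 0.0572] top mean [0.0022 0.0366] 0.2443
[ 0.011  0.01  -0.001] [-0.    -0.001  0.   ]
[ 0.01   0.306 -0.001] [-0.    -0.001  0.   ]
[ 0.284  0.306 -0.001] [-0.    -0.001  0.   ]
[ 0.284  0.186 -0.001] [-0.    -0.001  0.   ]
```

Call:
carry_out(
  plan=[
    [0, 0.01, 0.15, 0, 0, 0, 0],
    [0, 0.01, 0.3, 0, 0, 0, 0],
    [0, 0.01, 0.3, 0, 0, 0, 0],
    [0, 0.15, 0.3, 0, 0, 0, 0],
    [0, 0.285, 0.3, 0, 0, 0, 0],
    [0, 0.285, 0.3, 0, 0, 0, 0],
    [0, 0.285, 0.25, 0, 0, 0, 0],
    [0, 0.285, 0.2, 0, 0, 0, 0],
    [0, 0.285, 0.2, 0, 0, 0, 0],
  ],
)

```text
time: 8.6
tcp_pos: [0.5438, 0.1779, 0.2144]
ee_rot: [-0.0, 0.063, 0.998, -0.0]
wrist_force: [0.1, 0.3, 0.5]
width: 0.0005
grip_force: 0.0
```

```bash
python3 -c "
from h import *
pose();gb([(.0015,.07,.214),(.0015,.03,.214),(.0015,.002,.214)])"
```

```text
box [0.0022 0.0821 0.2144] [0.1 0.3 0.5]
[ 0.003 -0.048  0.002] [-0.    -0.    -0.001]
[ 0.002 -0.208  0.002] [-0.    -0.    -0.001]
[ 0.002 -0.32   0.002] [-0.    -0.    -0.001]
```

Call:
carry_out(
  plan=[
    [0, 0, -0.03, 0, 0, 0, 0],
    [0, 0, -0.05, 0, 0, 0, 0],
    [0, 0, -0.07, 0, 0, 0, 0],
    [0, 0, -0.09, 0, 0, 0, 0],
    [0, 0, -0.11, 0, 0, 0, 0],
    [0, 0, -0.13, 0, 0, 0, 0],
    [0, 0, -0.15, 0, 0, 0, 0],
    [0, 0, -0.17, 0, 0, 0, 0],
    [0, 0, -0.19, 0, 0, 0, 0],
    [0, 0, -0.19, 0, 0, 0, 0],
  ],
)

```text
time: 9.85
tcp_pos: [0.5372, 0.1319, 0.2143]
ee_rot: [-0.0, 0.062, 0.998, -0.0]
wrist_force: [0.3, 1.0, -0.1]
width: 0.0005
grip_force: 0.8
```

```bash
python3 -c "
from h import *
pose();knob();gb([(.0015,.02,.214),(.0015,.002,.214),(.0015,-.002,.214)])"
```

```text
box [0.0013 0.0356 0.2143] [ 0.3  1.  -0.1]
scene 246 range [-0.0072 -0.0083] [0.0246 0.029 ] top mean [0.0133 0.0275] 0.2586Traceback (most recent call last):
  File "<string>", line 3, in <module>
    pose();knob();gb([(.0015,.02,.214),(.0015,.002,.214),(.0015,-.002,.214)])
           ~~~~^^
  File "h.py", line 32, in knob
    d=p[:,:2]-C; b=np.c_[d@BX,d@BY]; t=p[:,2]>np.nanmax(p[:,2])-.006
                                              ~~~~~~~~~^^^^^^^^
    res = np.fmax.reduce(a, axis=axis, out=out, **kwargs)
ValueError: zero-size array to reduction operation fmax which has no identity
```

Call:
carry_out(
  plan=[
    [0, 0, -0.02, 0, 0, 0, 0],
    [0, 0, -0.04, 0, 0, 0, 0],
    [0, 0, -0.06, 0, 0, 0, 0],
    [0, 0, -0.08, 0, 0, 0, 0],
    [0, 0, -0.1, 0, 0, 0, 0],
    [0, 0, -0.115, 0, 0, 0, 0],
    [0, 0, -0.125, 0, 0, 0, 0],
    [0, 0, -0.135, 0, 0, 0, 0],
    [0, 0, -0.135, 0, 0, 0, 0],
  ],
)

```text
time: 11.08
tcp_pos: [0.5332, 0.0987, 0.2144]
ee_rot: [-0.0, 0.061, 0.998, -0.0]
wrist_force: [0.2, 2.1, -0.1]
width: 0.0003
grip_force: 0.8
```

```bash
python3 -c "
from h import *
pose();knob(('scene',))"
```

```text
box [0.0014 0.0022 0.2144] [ 0.2  2.1 -0.1]
scene 235 range [-0.0073 -0.0393] [ 0.0262 -0.0008] top mean [ 0.006  -0.0153] 0.2503
```

Call:
carry_out(
  plan=[
    [0, 0, 0.05, 0, 0, 0, 0],
    [0, 0, 0.15, 0, 0, 0, 0],
    [0, 0, 0.2, 0, 0, 0, 0],
    [0, 0.15, 0.2, 0, 0, 0, 0],
    [0, 0.3, 0.2, 0, 0, 0, 0],
    [0, 0.3, 0.2, 0, 0, 0, 0],
    [0, 0.3, 0.03, 0, 0, 0, 0],
    [0, 0.3, -0.14, 0, 0, 0, 0],
    [0, 0.3, -0.14, 0, 0, 0, 0],
    [0, 0.3, -0.14, 0, 0, 0, 0],
  ],
)

```text
time: 12.38
tcp_pos: [0.4555, 0.0734, 0.2146]
ee_rot: [0.0, 0.062, 0.998, 0.0]
wrist_force: [-0.4, 0.2, 0.5]
width: 0.0006
grip_force: 0.0
```

```bash
python3 -c "
from h import *
pose();knob(('scene',));f=grab_frame('scene');cv2.imwrite('pics/s4.png',cv2.resize(f['pixels'][130:280,270:470,::-1],None,fx=4,fy=4));gb([(-.04,-.034,.212),(0.005,-.034,.212),(.02,-.034,.212)])"
```

```text
box [-0.0726 -0.0325  0.2146] [-0.4  0.2  0.5]
scene 263 range [-0.0082 -0.0394] [ 0.0256 -0.0021] top mean [ 0.0058 -0.0217] 0.2448
[-0.132 -0.009  0.01 ] [0.    0.    0.001]
[-0.312 -0.009  0.01 ] [0.    0.    0.001]
[-0.372 -0.009  0.01 ] [0.    0.    0.001]
```

View pics/s4.png

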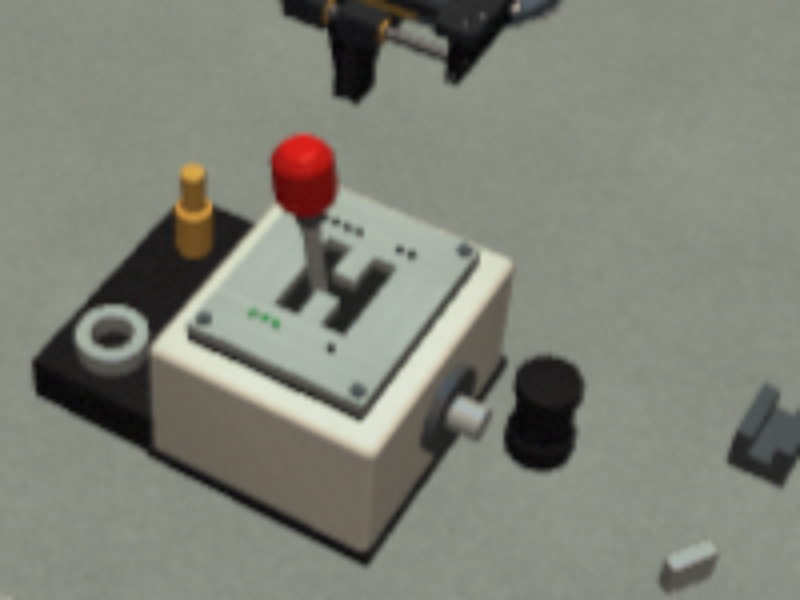

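The lever stands mid-channel on the right, with the stick at (318,285) in the crop. Next I push it forward.

Call:
carry_out(
  plan=[
    [0, -0.08, -0.009, 0.01, 0, 0, 0],
    [0, -0.14, -0.009, 0.01, 0, 0, 0],
    [0, -0.17, -0.009, 0.01, 0, 0, 0],
    [0, -0.195, -0.009, 0.01, 0, 0, 0],
    [0, -0.22, -0.009, 0.01, 0, 0, 0],
    [0, -0.245, -0.009, 0.01, 0, 0, 0],
    [0, -0.27, -0.009, 0.01, 0, 0, 0],
    [0, -0.295, -0.009, 0.01, 0, 0, 0],
    [0, -0.31, -0.009, 0.01, 0, 0, 0],
    [0, -0.325, -0.009, 0.01, 0, 0, 0],
    [0, -0.325, -0.009, 0.01, 0, 0, 0],
  ],
)

```text
time: 13.85
tcp_pos: [0.5342, 0.0608, 0.2114]
ee_rot: [-0.001, 0.062, 0.998, -0.0]
wrist_force: [-2.7, -1.6, -1.1]
width: 0.0002
grip_force: 1.1
```

```bash
python3 -c "
from h import *
pose();knob(('scene',))"
```

```text
box [ 0.0071 -0.0353  0.2114] [-2.7 -1.6 -1.1]
scene 267 range [ 0.0228 -0.041 ] [ 0.0583 -0.0017] top mean [ 0.0378 -0.0228] 0.2424
```

Now 4 mm steps until it stops.

Call:
carry_out(
  plan=[
    [0, -0.015, 0, 0, 0, 0, 0],
    [0, -0.03, 0, 0, 0, 0, 0],
    [0, -0.04, 0, 0, 0, 0, 0],
    [0, -0.045, 0, 0, 0, 0, 0],
    [0, -0.045, 0, 0, 0, 0, 0],
  ],
)

```text
time: 14.52
tcp_pos: [0.5466, 0.0599, 0.2122]
ee_rot: [0.001, 0.061, 0.998, 0.0]
wrist_force: [-1.8, 1.2, -0.2]
width: 0.0007
grip_force: 0.9
```

```bash
python3 -c "
from h import *
pose();knob(('scene',))"
```

```text
box [ 0.0196 -0.0346  0.2122] [-1.8  1.2 -0.2]
scene 266 range [ 0.032  -0.0406] [ 0.0708 -0.0024] top mean [ 0.0481 -0.023 ] 0.2404
```

Call:
carry_out(
  plan=[
    [0, -0.01, 0, 0, 0, 0, 0],
    [0, -0.02, 0, 0, 0, 0, 0],
    [0, -0.03, 0, 0, 0, 0, 0],
    [0, -0.03, 0, 0, 0, 0, 0],
  ],
)

```text
time: 15.08
tcp_pos: [0.5532, 0.059, 0.2117]
ee_rot: [-0.001, 0.061, 0.998, 0.0]
wrist_force: [-3.3, 0.4, -1.0]
width: 0.0002
grip_force: 1.5
```

```bash
python3 -c "
from h import *
pose();knob(('scene',))"
```

```text
box [ 0.0262 -0.0347  0.2117] [-3.3  0.4 -1. ]
scene 259 range [ 0.0359 -0.0406] [ 0.0748 -0.0028] top mean [ 0.0524 -0.0227] 0.2399
```

Call:
carry_out(
  plan=[
    [0, -0.01, 0, 0, 0, 0, 0],
    [0, -0.02, 0, 0, 0, 0, 0],
    [0, -0.03, 0, 0, 0, 0, 0],
    [0, -0.03, 0, 0, 0, 0, 0],
  ],
)

```text
time: 15.62
tcp_pos: [0.5563, 0.0587, 0.211]
ee_rot: [-0.005, 0.061, 0.998, 0.0]
wrist_force: [-10.7, 1.6, 1.9]
width: 0.0007
grip_force: 5.4
```

```bash
python3 -c "
from h import *
pose();knob(('scene',))"
```

```text
box [ 0.0293 -0.0347  0.211 ] [-10.7   1.6   1.9]
scene 262 range [ 0.043  -0.0428] [ 0.0744 -0.0016] top mean [ 0.0548 -0.0236] 0.2391
```

It has reached the stop: the force rose to 10.7 N. Now I retreat and check.

Call:
carry_out(
  plan=[
    [0, 0.03, 0, 0, 0, 0, 0],
    [0, 0.1, 0, 0, 0, 0, 0],
    [0, 0.25, 0, 0, 0, 0, 0],
    [0, 0.4, 0, -0.1, 0, 0, 0],
    [0, 0.45, 0, -0.3, 0, 0, 0],
    [0, 0.45, 0, -0.4, 0, 0, 0],
    [0, 0.45, 0, -0.4, 0, 0, 0],
    [0, 0.45, 0, -0.4, 0, 0, 0],
  ],
)

```text
time: 16.68
tcp_pos: [0.45, 0.0715, 0.3117]
ee_rot: [0.001, 0.062, 0.998, -0.0]
wrist_force: [0.1, -0.3, -1.2]
width: 0.0004
grip_force: 0.0
```

```bash
python3 -c "
from h import *
pose();f=knob(('scene',));cv2.imwrite('pics/s5.png',cv2.resize(f['pixels'][130:280,270:470,::-1],None,fx=4,fy=4))"
```

```text
box [-0.0778 -0.0351  0.3117] [ 0.1 -0.3 -1.2]
scene 254 range [ 0.0423 -0.0419] [ 0.0743 -0.0018] top mean [ 0.0547 -0.0233] 0.239
```

View pics/s5.png

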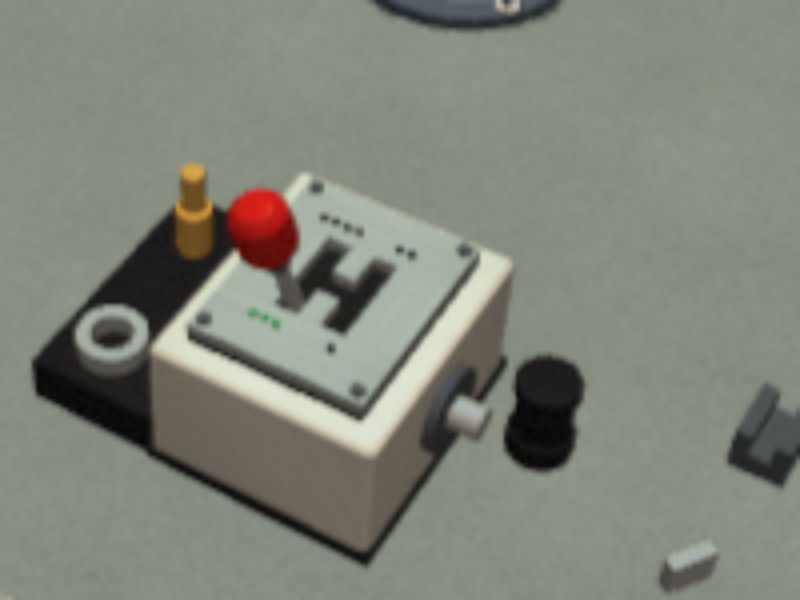

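The lever is home at the end of third: the stick is at (290,295) beside the green dots. The gauges are where they stood and the hand is clear.

```bash
python3 -c "
from bench import *
print(close_job())"
```

```text
the job is handed in; nothing more can be done
None
```

The lever is in third, pushed forward against its stop. It was only pushed, never gripped, and didn't run into fourth; the hand is clear, the gauges stand where they were, and the job was handed in at about 17 s.

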